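# Pack the hold-down press and keep the pole base nipped

### The job

The press ram runs onto its stop before it reaches the round pole base standing under it. Lay blue packing strips flat on that base, one on another, just as many as it takes for the ram to nip the pile before its stop, then push the ram's red knob down onto the pile and finish while still holding it down, firmly enough that the pile is clamped and with the strips let go. Leave the thread spools and the jar where they are.

Things in the scene. Friction and masses are not known exactly. Their poses are not given: they have to be found in the camera images.
- press: grey portal press, fixed. Origin: centre of underside; x through the portal (-x side towards the robot), y along the beam. Bed 150 (x) x 200 (y) mm, top 15 mm up. Posts 26 x 22 mm at y = +-83 mm, 144 mm clear between. Beam 36 (x) x 200 (y) mm, 150 to 185 mm up, the ram running down through its middle. Strips go in lengthwise along x from the -x side, under the beam.
- ram (a joint): how far the sprung ram is pushed down, m: 0 = up (its spring returns it there), 0.035 = on its stop (brass collar on the beam). Pushing takes 3.5 N at the top, 7 N at the stop; 12 to 25 N in all clamps a pile well. With too few strips it runs to 0.035 without touching them; with the right number it meets the pile at 0.030; with one too many at 0.018.
- ram_top (a point): centre of the flat top of the ram's red push knob (48 mm diameter, 24 mm thick), 252 mm above the table with the ram up; moves down with the ram
- ram_foot (a point): centre of the underside of the ram's round steel foot (40 mm diameter), 112 mm above the table with the ram up, 77 mm on its stop
- base_pale: pale wood turned pole base, plain round block 90 mm in diameter, 55 mm high, fixed where it stands; origin at the centre of its underside. Of the three bases (pale 55, dark 43, green 31 mm high) one stands on the press bed centred under the ram, two wait on the plywood board. If this one is under the ram, closing the gap takes one strip.
- base_dark: dark wood turned pole base, plain round block 90 mm in diameter, 43 mm high, fixed where it stands; origin at the centre of its underside. Of the three bases (pale 55, dark 43, green 31 mm high) one stands on the press bed centred under the ram, two wait on the plywood board. If this one is under the ram, closing the gap takes two strips.
- base_green: green painted turned pole base, plain round block 90 mm in diameter, 31 mm high, fixed where it stands; origin at the centre of its underside. Of the three bases (pale 55, dark 43, green 31 mm high) one stands on the press bed centred under the ram, two wait on the plywood board. If this one is under the ram, closing the gap takes three strips.
- strip_a: blue plastic packing strip, 200 long (its x) x 30 wide (its y) x 12 mm thick (its z), about 70 g, one of three alike, lying flat on the table at the start; origin at the centre of its underside. Can be gripped across its 30 mm width near either end.
- strip_b: blue plastic packing strip, 200 long (its x) x 30 wide (its y) x 12 mm thick (its z), about 70 g, one of three alike, lying flat on the table at the start; origin at the centre of its underside. Can be gripped across its 30 mm width near either end.
- strip_c: blue plastic packing strip, 200 long (its x) x 30 wide (its y) x 12 mm thick (its z), about 70 g, one of three alike, lying flat on the table at the start; origin at the centre of its underside. Can be gripped across its 30 mm width near either end.
- spool_green: green thread spool, 42 mm diameter, 60 mm high. Bystander, to be left alone; origin at the centre of its underside.
- spool_gold: yellow thread spool, 42 mm diameter, 60 mm high. Bystander, to be left alone; origin at the centre of its underside.
- pin_jar: glass jar with brass lid, 64 mm diameter, 70 mm high. Bystander, to be left alone; origin at the centre of its underside.
There are look-alikes about, which are no part of the job. What is shaped like the press but pink is not meant. What is shaped like the strip_a but white is not meant.

How it is judged:
By the outcome, as a careful person would: the job done as asked, in the order asked, and still so for the second after the job is handed in, while the arm keeps its last pose, push and grip.
It also fails if it takes over 72 s, if anything falls off the work surface, if the arm or the gripper's body presses on something with over 40 N, if the wrist force passes 120 N, or if a joint passes its speed limit or range.

### The arm

A 7-joint arm with a two-finger parallel gripper is mounted at the origin on the work surface. World frame = base frame: x ahead of the robot, y to its left, z up, the work surface at z = 0. Lengths are in m, angles in rad, forces in N, time in s.
With the tool pointing down it reaches from about 0.425 to 0.875 m from the base axis. Payload 8.4 kg.
Tool frame: the origin (TCP) lies at the very end of the fingers, on their centre line; the grasp point (between the pads) lies 19 mm behind it; x points along the fingers, y is the direction in which the jaws open and shut, and the axes are right-handed (so a half turn about x gives the same grasp; the last joint's range is limited). The gripper opens to 85 mm and grips with 20 to 120 N. Pads are 22 mm wide; open, the fingers measure 114 mm over their backs; the gripper's body (76 mm by 85 mm) begins 54 mm behind the grasp point. The pads swing forward as they close: fully open they stand 13 mm farther back than shut.
Start: joints at [1.144, 0.333, 0.04, 1.465, -0.013, 1.343, -0.059], TCP at [0.209, -0.615, 0.231] pointing down, gripper open.
Joint ranges: [-2.58, 2.58], [-0.38, 2.09], [-1.3, 1.39], [0.25, 2.4], [-1.5, 4.64], [0.08, 2.09], [-2.65, 2.65]. Speed limits (rad/s): [2.22, 2.22, 2.79, 2.79, 3.14, 3.14, 3.14].

### API

Orientations are given as a rotation vector (axis times angle).
In Python, from bench import arm gives the robot as it stands.
- The arm moves only by the tool servo_tool, never from a script. Its argument "commands" is a list of rows, each a list of 3 entries, a list of its own where there are three numbers: the shift along the tool's x, y, z in mm, then the turn, a rotation vector about the tool's x, y, z in degrees, then the finger opening in mm, from 0 to 85.4. A call has 1 to 10 rows; each row is the pose to reach, as a shift and turn from the pose commanded when the call began, along the tool's axes at that moment; what a row does not reach only later rows make up. A row lasts 1/12 s, in which the tool goes at most 41.7 mm and 7.16 degrees, less where a joint would pass 70% of its speed; a pose out of reach is approached as far as the arm can. A call with a gripper value outside its range is refused whole. The fingers move at their own pace and stop on an object; "force" is the grip in N (left out, the last holds). Time passes only in rows, so rows that repeat a pose let the fingers close. It gives the time, the measured TCP pose, the force and the opening at its end, in the units of the state.
- arm.observe(): the state, without advancing time (a new reading comes with each control period).
- arm.read_camera(name): name is "scene" or "top" or "wrist"; returns a dict with "img" (420x560x3 uint8, red, green, blue), "fx", "fy", "cx", "cy" (pixels), "rvec" (rotation vector, rad) and "tvec" (3), from world to camera coordinates, as OpenCV has them. Camera axes: x right, y down, z forward; pixel columns grow to the right and rows downward; lengths in m; the calibration is good to about 2 mm. A picture is of the moment at which its call begins. There is no depth.
- arm.close_job(): hands the job in, once; it reports no verdict.
Trained networks look in the newest picture that a camera, given by its name, has taken for a name from the list of things; names that differ only in an ending like _2 or _b are one class to them, and where a whole thing is asked for, a point or a joint stands for the part that bears it (a point fixed in the world has none). Each returns a list of dicts, best first, with "confidence" (0 to 1); they miss things now and then, are a little off and sometimes report something else, mostly with a low value. They report only what shows in the picture. A call takes as long as a camera call. They do not tell look-alikes from the thing itself.
- arm.search_frame(camera, label): "rect" ([left, top, right, bottom] in pixels, round what is visible of it).
- arm.tip_of(camera, label): "uv" ([column, row] in pixels: a listed point, or the origin of a listed thing).
The state is a dict: "clock": time; "q": joint angles; "joint_velocities": joint speeds; "joint_efforts": joint torques, N m; "tcp_pos": TCP position; "ee_rot": TCP orientation; "ft_force": force on the tool from outside, world axes, zero at the start; "ft_torque": the same for the moment, N m; "width": finger opening in m.
Only numpy, scipy, OpenCV 4.12 (cv2) and the standard library are available. Lean on these libraries where they do the work, as an engineer would, in place of code of your own. Each camera call takes 0.05 s, during which the arm holds its last target. There are 200 camera calls.

## Working session

There is one attempt and no reset: what is moved stays moved. The work goes in short steps, Python scripts to look and compute and a tool call to move; the robot and the scene stay as the last step left them, time stands still between calls to the robot, and variables do not carry over. Pictures are saved under pics/ and viewed, about 8 in all and at most 12, crops included, and the job is handed in when it is done.

Besides the shell and the picture viewer there is one more tool, called after "Request:" by a JSON object that holds its "op" and its "data". servo_tool: Moves the arm, as the interface text tells. Its arguments: {"type":"object","properties":{"commands":{"type":"array","items":{"type":"array"}},"force":{"type":"number"}},"required":["commands"]}

```bash
mkdir -p pics; ls
cat > h.py <<'E'
import numpy as np, cv2
from bench import arm
def cam(n):
    c=arm.read_camera(n); R=cv2.Rodrigues(np.array(c['rvec'],float))[0]; t=np.array(c['tvec'],float).ravel()
    return c,R,t
def unproj(c,R,t,uv,z):
    d=R.T@np.array([(uv[0]-c['cx'])/c['fx'],(uv[1]-c['cy'])/c['fy'],1.]); o=-R.T@t
    return o+d*(z-o[2])/d[2]
def proj(c,R,t,p):
    q=R@np.array(p)+t; return np.array([c['fx']*q[0]/q[2]+c['cx'],c['fy']*q[1]/q[2]+c['cy']])
def save(c,f,crop=None,s=1):
    im=c['img'][:,:,::-1]
    if crop: im=im[crop[1]:crop[3],crop[0]:crop[2]]
    cv2.imwrite('pics/'+f,cv2.resize(im,None,fx=s,fy=s,interpolation=cv2.INTER_CUBIC))
E
python3 - <<'E'
from h import *
s=arm.observe(); print({k:np.round(v,3) for k,v in s.items()})
ims=[]
for n in ('scene','top'):
    c,R,t=cam(n); ims.append(c['img']); save(c,n+'0.png',s=1.4)
    print(n,'campos',np.round(-R.T@t,3))
    for l,z in (('press',0),('ram_top',.252),('ram_foot',.112),('base_pale',.015),('base_dark',.015),('base_green',.015),('strip_a',0),('spool_green',0),('spool_gold',0),('pin_jar',0)):
        for d in arm.tip_of(n,l): print(l,np.round(d['uv']),round(d['confidence'],2),np.round(unproj(c,R,t,d['uv'],z),3))
E
```

```text
pics
{'clock': np.float64(0.0), 'q': array([ 1.144,  0.334,  0.04 ,  1.466, -0.013,  1.343, -0.059]), 'joint_velocities': array([-0.002,  0.   ,  0.001,  0.   ,  0.002, -0.001,  0.001]), 'joint_efforts': array([-0.0000e+00, -6.5855e+01,  1.3650e+00, -4.0556e+01,  1.7000e-02,
        1.3000e-02, -0.0000e+00]), 'tcp_pos': array([ 0.209, -0.615,  0.23 ]), 'ee_rot': array([ 2.044,  0.34 , -2.045]), 'ft_force': array([-0.514,  0.103, -0.438]), 'ft_torque': array([ 0.027,  0.01 , -0.011]), 'width': np.float64(0.085)}
scene campos [ 1.117 -0.005  1.067]
press [182. 173.] 0.76 [ 0.19  -0.294  0.   ]
press [345. 195.] 0.71 [0.321 0.231 0.   ]
press [279. 301.] 0.62 [0.663 0.002 0.   ]
ram_top [359. 135.] 0.81 [0.308 0.246 0.252]
ram_top [279. 256.] 0.75 [0.665 0.007 0.252]
ram_top [162. 115.] 0.63 [ 0.19  -0.299  0.252]
ram_foot [180. 150.] 0.87 [ 0.193 -0.278  0.112]
ram_foot [283. 281.] 0.82 [0.661 0.013 0.112]
ram_foot [351. 170.] 0.76 [0.311 0.241 0.112]
ram_foot [380. 313.] 0.67 [0.759 0.237 0.112]
base_pale [284. 300.] 0.91 [0.67  0.013 0.015]
base_dark [124. 282.] 0.61 [ 0.585 -0.419  
[... 841 characters left out ...]
95. 143.] 0.79 [0.652 0.015 0.112]
ram_foot [221. 250.] 0.61 [0.325 0.231 0.112]
base_pale [298. 144.] 0.94 [0.68  0.005 0.015]
base_pale [298. 126.] 0.37 [0.741 0.007 0.015]
base_dark [429. 172.] 0.88 [ 0.587 -0.415  0.015]
base_dark [388. 144.] 0.7 [ 0.68  -0.287  0.015]
base_green [434. 205.] 0.81 [ 0.48  -0.426  0.015]
strip_a [221. 173.] 0.79 [0.586 0.257 0.   ]
strip_a [377. 202.] 0.79 [ 0.493 -0.248  0.   ]
strip_a [191. 177.] 0.78 [0.572 0.353 0.   ]
strip_a [306. 219.] 0.56 [ 0.436 -0.02   0.   ]
spool_green [142. 196.] 0.73 [0.51 0.51 0.  ]
spool_gold [391. 144.] 0.79 [ 0.685 -0.299  0.   ]
pin_jar [218. 134.] 0.88 [0.72  0.271 0.   ]
pin_jar [428. 173.] 0.68 [ 0.59  -0.415  0.   ]
```

View pics/scene0.png

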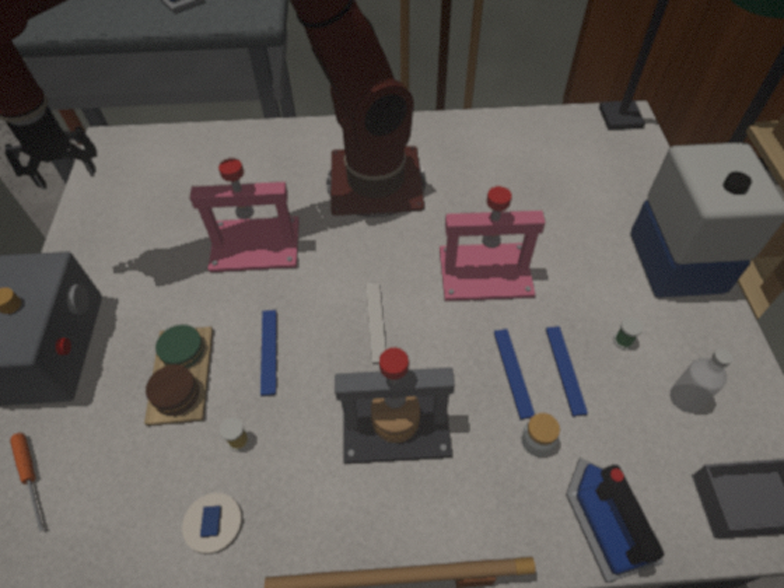

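View pics/top0.png

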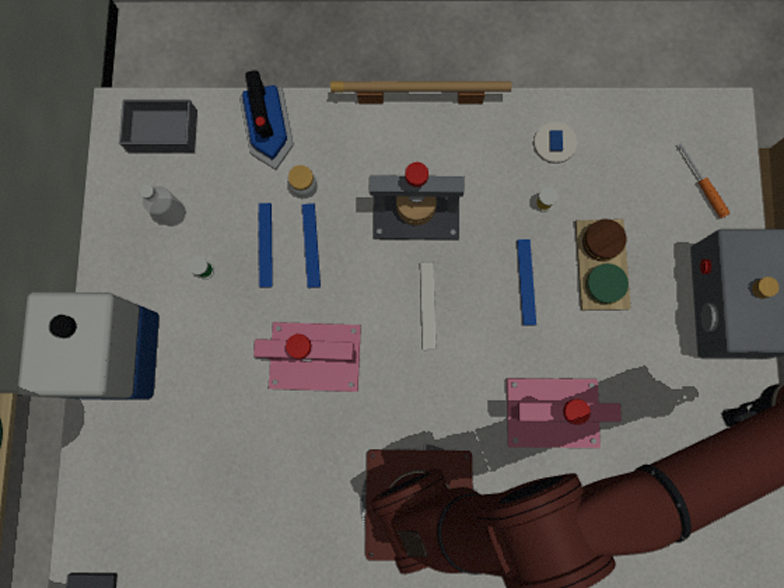

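The grey press stands at scene (398,400)/1.4 and has the pale base under it. The dark and green bases are on the board, so one strip is needed. The blue strips are at scene px (193,251), (368,266) and (402,264). The white one at (270,229) and the two pink presses are the look-alikes. I'll use the blue strip at (193,251), which has clear space around it.

Run:
```python
from h import *
from scipy.spatial.transform import Rotation as Ro
V=[]
for n,ctr in (('scene',(193,251)),('top',(377,202))):
    c,R,t=cam(n); im=c['img']; hsv=cv2.cvtColor(im,cv2.COLOR_RGB2HSV)
    m=((hsv[...,0]>100)&(hsv[...,0]<130)&(hsv[...,1]>120)&(hsv[...,2]>40)).astype('uint8')
    k,lab,st,cen=cv2.connectedComponentsWithStats(m)
    i=min((i for i in range(1,k) if st[i,4]>100),key=lambda i:np.hypot(*(cen[i]-ctr)))
    ys,xs=np.where(lab==i); P=np.array([unproj(c,R,t,(x,y),.01)[:2] for x,y in zip(xs,ys)])
    r=cv2.minAreaRect(P.astype('float32')*1000); print(n,cen[i],st[i],r, np.round(cv2.boxPoints(r)))
    u,s,vt=np.linalg.svd(P-P.mean(0)); print('yaw',np.degrees(np.arctan2(vt[0,1],vt[0,0])))
    if n=='scene': a=cv2.resize(im[150:350,150:350],(560,560))
    else: V=cv2.resize(im[90:250,270:430],(560,560))
cv2.imwrite('pics/crop.png',cv2.resize(np.hstack([a,V]),(800,400))[:,:,::-1])
s=arm.observe(); M=Ro.from_rotvec(s['ee_rot']).as_matrix(); print(M.round(3),s['tcp_pos'])
```

```text
scene [191.52941176 252.10588235] [187 223  10  59 510] ((496.20220947265625, -241.65914916992188), (193.95960998535156, 25.488670349121094), 3.208139181137085) [[ 399. -234.]
 [ 400. -260.]
 [ 594. -249.]
 [ 592. -224.]]
yaw 2.56860750881193
top [375.74414414 201.09189189] [370 171  13  61 555] ((494.4979248046875, -243.69602966308594), (196.5399932861328, 28.982877731323242), 2.769193410873413) [[ 396. -234.]
 [ 397. -263.]
 [ 593. -253.]
 [ 592. -224.]]
yaw -177.22603122847946
[[-0.     0.322 -0.947]
 [ 0.    -0.947 -0.322]
 [-1.    -0.     0.   ]] [ 0.20922324 -0.61538767  0.23130418]
```

View pics/crop.png

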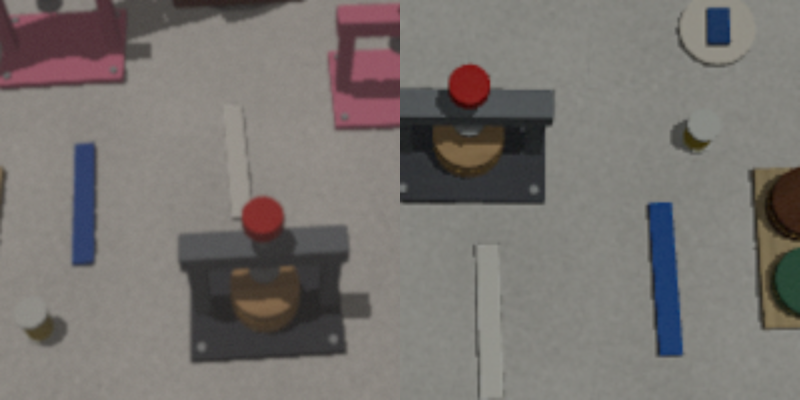

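The crop confirms it: pale base under the grey press, blue strip (crop px (84,200) left, (665,280) right) free-standing. Now I'll move above its near end.

Request:
{"op": "servo_tool", "data": {"commands": [[[0,-192,-118],[16,0,0],70],[[0,-192,-118],[16,0,0],70],[[0,-192,-118],[16,0,0],70],[[0,-192,-118],[16,0,0],70],[[0,-192,-118],[16,0,0],70],[[0,-283,-312],[16,0,0],70],[[0,-283,-312],[16,0,0],70],[[0,-283,-312],[16,0,0],70],[[0,-283,-312],[16,0,0],70],[[0,-283,-312],[16,0,0],70]], "force": 70}}

```text
clock: 2.03
tcp_pos: [0.4005, -0.26, 0.2318]
ee_rot: [2.198, 0.052, -2.196]
ft_force: [0.6, -0.7, 0.2]
width: 0.0702
```

Request:
{"op": "servo_tool", "data": {"commands": [[[100,0,0],[0,0,0],70],[[100,0,0],[0,0,0],70],[[100,0,0],[0,0,0],70],[[100,0,0],[0,0,0],70],[[100,0,0],[0,0,0],70]]}}

```text
clock: 2.45
tcp_pos: [0.3992, -0.2616, 0.1313]
ee_rot: [2.196, 0.054, -2.198]
ft_force: [0.9, -0.3, -0.2]
width: 0.0702
```

```bash
cat >> h.py <<'E'
from scipy.spatial.transform import Rotation as Ro
def tool():
    s=arm.observe(); return s,Ro.from_rotvec(s['ee_rot']).as_matrix(),np.array(s['tcp_pos'])
def blue(c,R,t,z):
    hsv=cv2.cvtColor(c['img'],cv2.COLOR_RGB2HSV)
    m=((hsv[...,0]>100)&(hsv[...,0]<130)&(hsv[...,1]>120)&(hsv[...,2]>40)).astype('uint8')
    k,lab,st,cen=cv2.connectedComponentsWithStats(m)
    for i in range(1,k):
        if st[i,4]<300: continue
        ys,xs=np.where(lab==i); P=np.array([unproj(c,R,t,(x,y),z)[:2] for x,y in zip(xs,ys)])
        r=cv2.minAreaRect(P.astype('float32')*1000); print(st[i],'\n',np.round(cv2.boxPoints(r)).tolist())
E
python3 - <<'E'
from h import *
c,R,t=cam('wrist'); blue(c,R,t,.012); save(c,'w1.png')
s,M,p=tool(); print(M.round(3),p,s['ft_force'])
E
```

```text
[ 243    0   42  209 7949] 
 [[394.0, -235.0], [395.0, -264.0], [549.0, -257.0], [547.0, -227.0]]
[[ 0.001  0.048 -0.999]
 [-0.001 -0.999 -0.048]
 [-1.     0.001 -0.001]] [ 0.4000661  -0.26214232  0.13261008] [-0.36570005 -0.24567243  1.22259755]
```

View pics/w1.png

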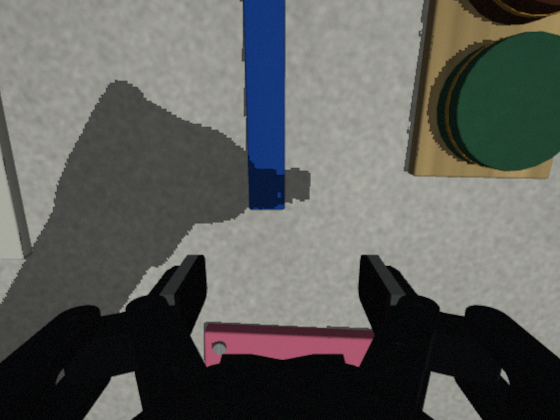

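Wrist view: the strip end at px (265,208), well lined up with the jaws. It just needs a shift of -13/-13 mm, then down.

Request:
{"op": "servo_tool", "data": {"commands": [[[60,-13,-13],[0,0,0],70],[[60,-13,-13],[0,0,0],70],[[100,-13,-13],[0,0,0],70],[[120,-13,-13],[0,0,0],70],[[128,-13,-13],[0,0,0],70],[[128,-13,-13],[0,0,0],70],[[128,-13,-13],[0,0,0],20],[[128,-13,-13],[0,0,0],20],[[128,-13,-13],[0,0,0],20],[[128,-13,-13],[0,0,0],20]], "force": 70}}

```text
clock: 3.33
tcp_pos: [0.4131, -0.2489, 0.0054]
ee_rot: [2.199, 0.051, -2.193]
ft_force: [-2.5, 1.2, 8.9]
width: 0.0274
```

Request:
{"op": "servo_tool", "data": {"commands": [[[0,0,0],[0,0,0],20],[[0,0,0],[0,0,0],20],[[0,0,0],[0,0,0],20]]}}

```text
clock: 3.58
tcp_pos: [0.413, -0.249, 0.0054]
ee_rot: [2.199, 0.051, -2.193]
ft_force: [-2.1, 1.5, 12.1]
width: 0.0275
```

Request:
{"op": "servo_tool", "data": {"commands": [[[-30,0,0],[0,0,0],20],[[-60,0,0],[0,0,0],20],[[-88,0,0],[0,0,0],20],[[-88,0,0],[0,0,0],20],[[-88,0,0],[0,0,0],20],[[-88,0,0],[2.7,0,0],20],[[-88,0,0],[2.7,0,0],20],[[-88,0,0],[2.7,0,0],20]]}}

```text
clock: 4.25
tcp_pos: [0.4112, -0.2478, 0.0906]
ee_rot: [2.219, 0.004, -2.222]
ft_force: [-0.7, 0.4, -1.1]
width: 0.0278
```

Run:
```python
from h import *
c,R,t=cam('scene'); save(c,'s2.png',(120,130,400,340),2.8)
w,Rw,tw=cam('wrist'); blue(w,Rw,tw,.1)
s,M,p=tool(); print(M.round(3),p,s['ft_force'],s['ft_torque'],s['width'])
```

```text
[  241     0    79   309 21489] 
 [[394.0, -235.0], [394.0, -263.0], [521.0, -262.0], [521.0, -233.0]]
[[-0.001  0.003 -1.   ]
 [ 0.001 -1.    -0.003]
 [-1.    -0.001  0.001]] [ 0.41139969 -0.24784803  0.09069681] [ 0.49392588 -0.76163383 -1.87623821] [-0.00318099  0.03842426 -0.00226939] 0.02757420100432839
```

View pics/s2.png

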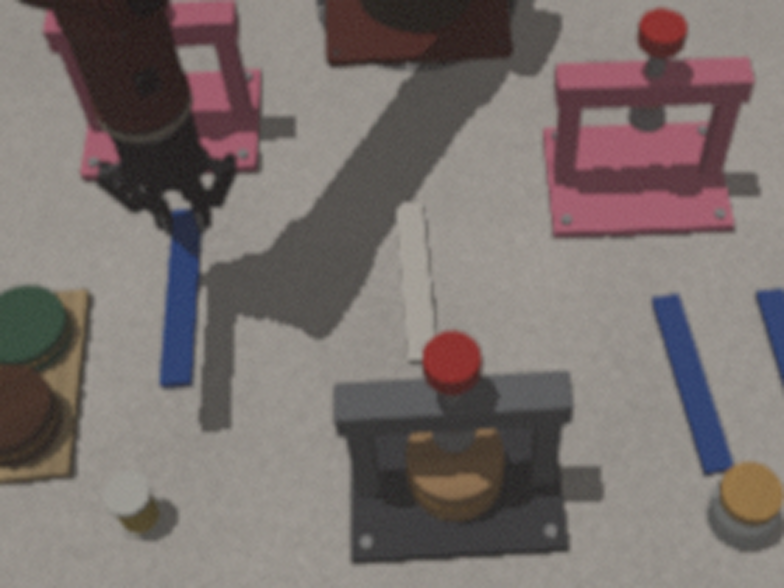

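The strip is held level-looking at crop (180,300). Now I'll swing it to the front of the portal.

Request:
{"op": "servo_tool", "data": {"commands": [[[0,-35,-29],[0,0,0],20],[[0,-70,-29],[0,0,0],20],[[0,-105,-29],[0,0,0],20],[[0,-140,-29],[0,0,0],20],[[0,-175,-29],[0,0,0],20],[[0,-210,-29],[0,0,0],20],[[0,-240,-29],[0,0,0],20],[[0,-257,-29],[0,0,0],20],[[0,-257,-29],[0,0,0],20],[[0,-257,-29],[0,0,0],20]]}}

```text
clock: 5.18
tcp_pos: [0.4403, 0.0097, 0.0911]
ee_rot: [2.219, 0.005, -2.22]
ft_force: [-0.3, -0.8, -2.1]
width: 0.0275
```

Run:
```python
from h import *
s,M,p=tool(); print(M.round(3),p,s['ft_force'],s['width'])
ims=[]
for n in ('scene','top','wrist'):
    c,R,t=cam(n); im=c['img']
    b=p+np.array([-.018,0,.0065])  # near end of strip top
    if n!='wrist':
        for z in (.0,.01): print(n,'far end pred',proj(c,R,t,p+np.array([.182,0,.0065-z])))
        for l,z in (('ram_top',.252),('ram_foot',.112),('base_pale',.015)):
            for d in arm.tip_of(n,l):
                q=unproj(c,R,t,d['uv'],z)
                if abs(q[0]-.667)<.05 and abs(q[1])<.05: print(n,l,q.round(4),np.round(d['uv'],1))
        print('press',[proj(c,R,t,(.667+a,.009+b,.015)).round(1).tolist() for a,b in((-.075,-.1),(-.075,.1),(.075,-.1),(.075,.1))])
    else: blue(c,R,t,.097)
    ims.append(cv2.resize(im[{'scene':slice(200,350),'top':slice(80,230),'wrist':slice(0,420)}[n],{'scene':slice(205,355),'top':slice(220,370),'wrist':slice(70,490)}[n]],(400,400),interpolation=cv2.INTER_CUBIC))
cv2.imwrite('pics/s3.png',cv2.resize(np.hstack(ims[:2]),(800,400))[:,:,::-1]); cv2.imwrite('pics/w3.png',ims[2][:,:,::-1])
```

```text
[[-0.     0.004 -1.   ]
 [ 0.    -1.    -0.004]
 [-1.    -0.     0.   ]] [0.44025246 0.0096835  0.09109827] [-0.33019003 -0.83966486 -2.08936373] 0.027504066196180434
scene far end pred [280.52228685 270.20011648]
scene far end pred [280.58303357 271.97678668]
scene ram_top [0.6682 0.0139 0.252 ] [282.6 256.6]
scene base_pale [0.6714 0.0128 0.015 ] [283.3 301. ]
press [[243.9, 276.4], [316.0, 271.8], [244.5, 329.7], [322.4, 324.3]]
top far end pred [296.68204401 154.16151366]
top far end pred [296.6707022  155.06278205]
top ram_top [0.6595 0.0129 0.252 ] [295.8 125.9]
top ram_foot [0.6351 0.0064 0.112 ] [297.8 148.8]
top ram_foot [0.6657 0.0093 0.112 ] [296.9 139.2]
top base_pale [ 0.6718 -0.0012  0.015 ] [300.  146.6]
press [[327.7, 170.5], [265.8, 170.2], [327.5, 126.1], [266.6, 125.9]]
[  241     0    79   309 21492] 
 [[420.0, 22.0], [421.0, -8.0], [551.0, -6.0], [551.0, 23.0]]
```

View pics/s3.png

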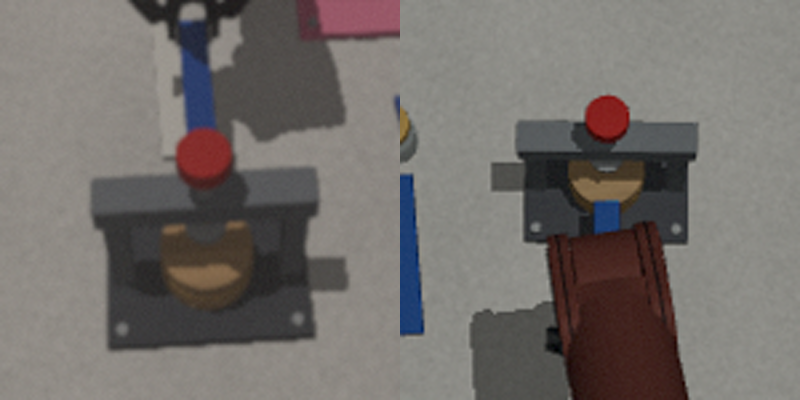

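The strip is aligned in front of the portal (far end at right crop (607,202), pointing at the base), so I'll slide it in.

Request:
{"op": "servo_tool", "data": {"commands": [[[0,0,-25],[0,0,0],20],[[0,0,-50],[0,0,0],20],[[0,0,-75],[0,0,0],20],[[0,0,-100],[0,0,0],20],[[0,0,-125],[0,0,0],20],[[0,-1,-146],[0,0,0],20],[[0,-1,-146],[0,0,0],20],[[0,-1,-146],[0,0,0],20],[[0,-1,-146],[0,0,0],20]]}}

```text
clock: 6.38
tcp_pos: [0.5856, 0.0101, 0.0909]
ee_rot: [2.219, 0.002, -2.222]
ft_force: [0.7, 0.7, -1.5]
width: 0.0274
```

Request:
{"op": "servo_tool", "data": {"commands": [[[4,0,0],[0,0,0],20],[[8,0,0],[0,0,0],20],[[10,0,0],[0,0,0],20],[[12,0,0],[0,0,0],20],[[12,0,0],[0,0,0],20],[[12,0,0],[0,0,0],20]]}}

```text
clock: 6.88
tcp_pos: [0.5863, 0.0101, 0.0793]
ee_rot: [2.221, 0.002, -2.221]
ft_force: [-0.3, -0.4, -0.2]
width: 0.0271
```

Request:
{"op": "servo_tool", "data": {"commands": [[[1,0,0],[0,0,0],20],[[2,0,0],[0,0,0],20],[[3,0,0],[0,0,0],20],[[3,0,0],[0,0,0],20],[[3,0,0],[0,0,0],20]]}}

```text
clock: 7.3
tcp_pos: [0.5865, 0.0102, 0.0763]
ee_rot: [2.221, 0.002, -2.221]
ft_force: [0.5, -0.1, -1.5]
width: 0.0275
```

Request:
{"op": "servo_tool", "data": {"commands": [[[1,0,0],[0,0,0],20],[[1,0,0],[0,0,0],20],[[1,0,0],[0,0,0],20],[[1,0,0],[0,0,0],20]]}}

```text
clock: 7.63
tcp_pos: [0.5866, 0.0102, 0.0755]
ee_rot: [2.221, 0.002, -2.22]
ft_force: [-0.8, -0.2, 1.9]
width: 0.0274
```

Run:
```python
from h import *
s,M,p=tool(); print(p,s['ft_force'],s['ft_torque'],s['width'])
ims=[]
for n,a,b in (('scene',200,205),('top',80,220)):
    c,R,t=cam(n); im=c['img']
    hsv=cv2.cvtColor(im,cv2.COLOR_RGB2HSV); m=(((hsv[...,0]<6)|(hsv[...,0]>174))&(hsv[...,1]>170)&(hsv[...,2]>90)).astype('uint8')
    k,lab,st,cen=cv2.connectedComponentsWithStats(m)
    for i in range(1,k):
        q=unproj(c,R,t,cen[i],.244)
        if abs(q[0]-.667)<.06 and abs(q[1])<.06: print(n,'knob',st[i],q.round(4))
    ims.append(cv2.resize(im[a:a+150,b:b+150],(400,400),interpolation=cv2.INTER_CUBIC))
cv2.imwrite('pics/s4.png',np.hstack(ims)[:,:,::-1])
```

```text
[0.58659162 0.0101802  0.07551779] [-0.84437404 -0.21407594  1.91507664] [-0.0313274   0.10125182  0.0010393 ] 0.027408362103360135
scene knob [271 248  20  19 269] [0.6654 0.0103 0.244 ]
```

View pics/s4.png

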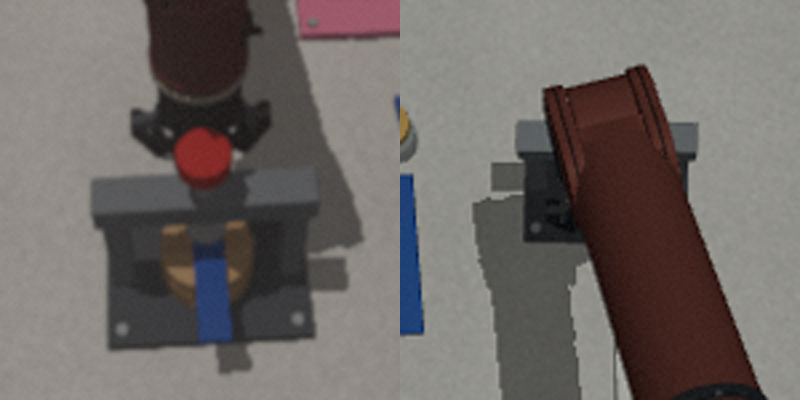

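The strip lies on the base (crop (212,280)), under the foot and in contact (tcp z 75.5 mm, as expected for bottom = 70). Release and back off.

Request:
{"op": "servo_tool", "data": {"commands": [[[0,0,0],[0,0,0],40],[[0,0,0],[0,0,0],60],[[0,0,0],[0,0,0],60],[[0,0,0],[0,0,0],60],[[0,0,0],[0,0,0],60],[[-20,0,0],[0,0,0],60],[[-50,0,15],[0,0,0],60],[[-85,0,30],[0,0,0],60],[[-120,0,30],[0,0,0],60],[[-155,0,30],[0,0,0],60]]}}

```text
clock: 8.57
tcp_pos: [0.5555, 0.0102, 0.2321]
ee_rot: [2.22, 0.001, -2.221]
ft_force: [1.2, -0.3, 0.1]
width: 0.0598
```

Request:
{"op": "servo_tool", "data": {"commands": [[[-40,0,0],[0,0,0],40],[[-65,0,0],[0,0,0],0],[[-65,0,0],[0,0,0],0],[[-65,0,0],[0,0,0],0],[[-65,0,0],[0,0,0],0],[[-65,0,0],[0,0,0],0]]}}

```text
clock: 9.07
tcp_pos: [0.5558, 0.01, 0.2939]
ee_rot: [2.218, 0.002, -2.223]
ft_force: [-1.0, -0.3, -1.2]
width: -0.0001
```

Run:
```python
from h import *
s,M,p=tool(); print(M.round(3),p,s['ft_force'],s['width'])
ims=[]
for n,a,b in (('scene',200,205),('wrist',0,70)):
    c,R,t=cam(n); im=c['img']; d=150 if n=='scene' else 420
    hsv=cv2.cvtColor(im,cv2.COLOR_RGB2HSV); m=(((hsv[...,0]<6)|(hsv[...,0]>174))&(hsv[...,1]>150)&(hsv[...,2]>60)).astype('uint8')
    k,lab,st,cen=cv2.connectedComponentsWithStats(m)
    for i in range(1,k):
        q=unproj(c,R,t,cen[i],.25)
        if st[i,4]>50 and abs(q[0]-.667)<.1 and abs(q[1])<.1: print(n,'knob',st[i],q.round(4))
    blue(c,R,t,.082)
    ims.append(cv2.resize(im[a:a+d,b:b+d],(400,400),interpolation=cv2.INTER_AREA if d>400 else cv2.INTER_CUBIC))
cv2.imwrite('pics/s5.png',np.hstack(ims)[:,:,::-1])
```

```text
[[-0.002  0.001 -1.   ]
 [ 0.    -1.    -0.001]
 [-1.    -0.     0.002]] [0.55579153 0.00999103 0.29385279] [-1.00867684 -0.2971142  -1.19650214] -7.440561777135393e-05
scene knob [272 249  19  18 282] [0.67   0.0101 0.25  ]
[391 234  27  62 545] 
 [[526.0, 342.0], [528.0, 318.0], [708.0, 327.0], [707.0, 351.0]]
[354 236  27  63 558] 
 [[525.0, 238.0], [527.0, 215.0], [708.0, 233.0], [706.0, 256.0]]
[278 294  14  34 358] 
 [[681.0, 25.0], [682.0, -4.0], [768.0, -0.0], [767.0, 28.0]]
[ 414  332   39   77 1172] 
 [[799.0, 347.0], [805.0, 299.0], [969.0, 318.0], [964.0, 366.0]]
wrist knob [ 239    0   91   83 6199] [0.665  0.0082 0.25  ]
[   0   72   48  155 3598] 
 [[503.0, 309.0], [504.0, 278.0], [669.0, 287.0], [668.0, 317.0]]
[  64   73   63  155 4011] 
 [[501.0, 216.0], [504.0, 187.0], [669.0, 204.0], [666.0, 232.0]]
[ 268   86   29   86 2269] 
 [[568.0, -6.0], [656.0, -6.0], [656.0, 24.0], [568.0, 25.0]]
```

View pics/s5.png

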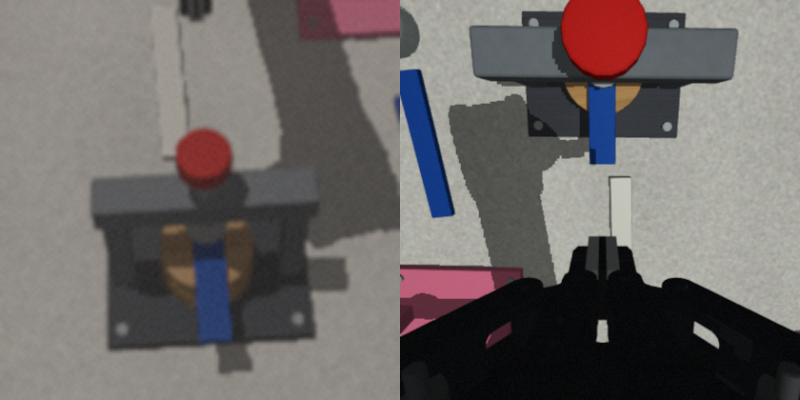

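The strip lies flat and centred on the base (wrist x from 0.568, y≈0.010), and the knob is at (0.667, 0.009). Go above the knob and down to just short of it.

Request:
{"op": "servo_tool", "data": {"commands": [[[0,0,-38],[0,0,0],0],[[0,0,-76],[0,0,0],0],[[0,0,-111],[0,0,0],0],[[0,0,-111],[0,0,0],0],[[15,0,-111],[0,0,0],0],[[35,0,-111],[0,0,0],0],[[45,0,-111],[0,0,0],0],[[50,0,-111],[0,0,0],0],[[50,0,-111],[0,0,0],0],[[50,0,-111],[0,0,0],0]]}}

```text
clock: 10.0
tcp_pos: [0.667, 0.0105, 0.2461]
ee_rot: [2.22, 0.002, -2.221]
ft_force: [-2.6, 1.1, 4.5]
width: -0.0001
```

Request:
{"op": "servo_tool", "data": {"commands": [[[3,0,0],[0,0,0],0],[[6,0,0],[0,0,0],0],[[9,0,0],[0,0,0],0],[[12,0,0],[0,0,0],0],[[14,0,0],[0,0,0],0],[[16,0,0],[0,0,0],0],[[18,0,0],[0,0,0],0],[[18,0,0],[0,0,0],0],[[18,0,0],[0,0,0],0]]}}

```text
clock: 10.75
tcp_pos: [0.6674, 0.0104, 0.229]
ee_rot: [2.222, 0.002, -2.22]
ft_force: [-3.6, 1.7, 5.5]
width: -0.0001
```

Pushing against the spring as expected. The pile should be met at z ≈ 0.222.

Request:
{"op": "servo_tool", "data": {"commands": [[[2,0,0],[0,0,0],0],[[4,0,0],[0,0,0],0],[[6,0,0],[0,0,0],0],[[6,0,0],[0,0,0],0],[[6,0,0],[0,0,0],0]]}}

```text
clock: 11.17
tcp_pos: [0.6674, 0.0104, 0.223]
ee_rot: [2.222, 0.001, -2.219]
ft_force: [-3.1, 0.3, 5.8]
width: -0.0003
```

Request:
{"op": "servo_tool", "data": {"commands": [[[1,0,0],[0,0,0],0],[[2,0,0],[0,0,0],0],[[2,0,0],[0,0,0],0],[[2,0,0],[0,0,0],0]]}}

```text
clock: 11.5
tcp_pos: [0.6674, 0.0104, 0.2222]
ee_rot: [2.223, 0.001, -2.219]
ft_force: [-6.2, 0.4, 12.8]
width: 0.0
```

Request:
{"op": "servo_tool", "data": {"commands": [[[0.6,0,0],[0,0,0],0],[[1,0,0],[0,0,0],0],[[1,0,0],[0,0,0],0],[[1,0,0],[0,0,0],0],[[1,0,0],[0,0,0],0],[[1,0,0],[0,0,0],0]]}}

```text
clock: 12.0
tcp_pos: [0.6675, 0.0105, 0.2221]
ee_rot: [2.223, 0.001, -2.218]
ft_force: [-8.9, 0.1, 17.3]
width: 0.0003
```

Request:
{"op": "servo_tool", "data": {"commands": [[[0,0,0],[0,0,0],0],[[0,0,0],[0,0,0],0],[[0,0,0],[0,0,0],0],[[0,0,0],[0,0,0],0]]}}

```text
clock: 12.33
tcp_pos: [0.6675, 0.0105, 0.2222]
ee_rot: [2.223, 0.001, -2.218]
ft_force: [-9.2, 0.2, 17.1]
width: 0.0
```

Run:
```python
from h import *
s,M,p=tool(); print(p,s['ft_force'])
c,R,t=cam('scene'); blue(c,R,t,.082); save(c,'s6.png',(180,160,400,350),3)
```

```text
[0.66747221 0.01045869 0.22218604] [-9.21879956  0.20397642 17.11592827]
[391 234  27  62 547] 
 [[526.0, 342.0], [527.0, 318.0], [708.0, 327.0], [707.0, 351.0]]
[354 236  27  63 556] 
 [[525.0, 238.0], [527.0, 215.0], [708.0, 233.0], [706.0, 256.0]]
[278 297  14  31 350] 
 [[688.0, -1.0], [767.0, -2.0], [767.0, 27.0], [689.0, 28.0]]
[ 413  333   41   76 1169] 
 [[801.0, 347.0], [807.0, 298.0], [970.0, 317.0], [964.0, 366.0]]
```

View pics/s6.png

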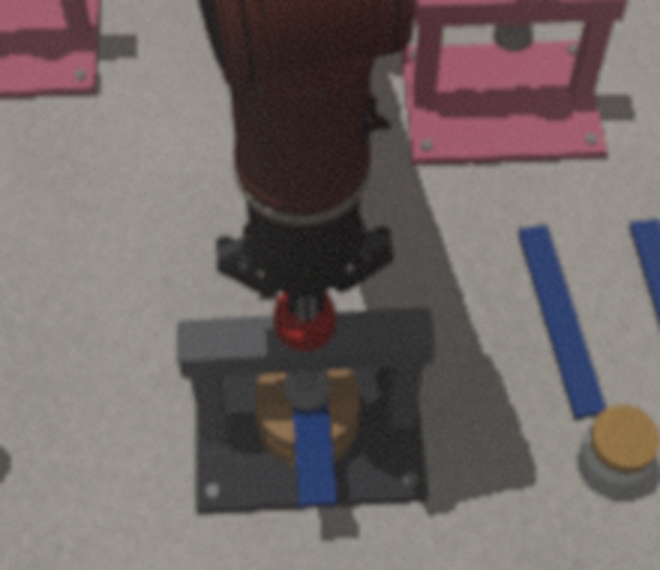

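The foot sits on the strip at crop (310,395). The push is a steady 17 N at 0.030 ram travel, so I'm handing in.

```bash
python3 -c "
from bench import arm
print(arm.close_job())"
```

```text
the job is handed in; nothing more can be done
None
```

I handed the job in at about 12.4 s with the ram held down on one blue strip and the strip let go. The pale base (55 mm) stood under the ram, so the gap needed one strip. I slid it in along x from the robot side, laid it flat on the base and released it. I then pushed the red knob down with the closed fingers.

**Clamping:** The ram met the strip at about 0.030 m of travel (TCP z 0.222), which is the height given for the right number of strips. The downward push held steady at about 17 N over the last 0.3 s, within the 12 to 25 N range.

**Strip position:** It ran from about x = 0.568 to 0.768, centred on the base. The last picture shows the foot sitting on it.

**Other things:** I touched neither the spools nor the jar. The last picture shows the jar where it was. I did not check the spools in it: the gold one is only at the crop's edge and the green one is outside it.

**Odd readings:** There was a steady sideways force of about 9 N along -x while pushing, which I left because it was not growing. The gripper read 27.5 mm on the 30 mm strip, but the grip held.

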